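# Roll a milling jar up the ramp of a jar mill and shut the keeper gate

## Task

Load the jar mill: with the fingertips, slowly push the steel jar lying on the worktop up the loading ramp until it drops into place between the two rollers; do not pick it up, and do not let it get away from the fingertips or run back down the ramp. Then push the keeper gate fully shut across the ramp behind the jar. Leave the timer, the marker and the tape roll where they lie.

Things in the scene. Friction and masses are not known exactly. Their poses are not given: they have to be found in the camera images.
- mill: Bench jar mill, fixed. Origin on the worktop under the nip (midway between rollers); +x = up the ramp, horizontal; y = along rollers; z up. Sheet-metal ramp 116 mm wide, 12 degrees, from the worktop at x -149 mm to x -41 mm (22 mm up). Guide rods at y +-58 mm. Near bearing plate at y +65 (52 mm high), drive housing at y -62 to -112 (82 mm high, knob to 92).
- nip (a point): Where the jar's centre lies when seated: midway between the two 24 mm rubber rollers (axes 50 mm apart, 14 mm up, both turn), 60 mm above the worktop. The jar's centre rises to 66 mm over the front roller (at x -25 mm in the mill's frame), then drops 6 mm into the nip by itself.
- ramp_foot (a point): Middle of the ramp's lower edge, level with the worktop, 149 mm before the nip.
- jar_center (a point): Centre of the loose steel jar, a cylinder 100 mm long lying on its side, 0.6 to 1 kg. Two rubber tyres, 80 mm across, 12 mm wide, run at 32 to 44 mm either side of its middle; between them the bare polished steel shell is 74 mm across and slippery (friction about 0.25). Its axis is its own y. It starts on the worktop before the ramp, nearly square to it, and rolls easily.
- gate (a joint): Keeper gate, turning about an upright pin: 0 rad = shut, straight across the ramp behind the seated jar (end stop); it starts open at 1.65 to 2.1 rad, lying beside the ramp (1.57 = parallel to it, pointing down the ramp). Light friction (under 1 N at its end); it stays where it is left.
- gate_pivot (a point): The gate's pin axis at the height of the bar's centre line, 70 mm above the worktop: x -56 mm, y +74 mm in the mill's frame. The gate is a round steel bar 10 mm thick and 142 mm long from this pin; from shut (pointing to the mill's -y) it opens clockwise seen from above. Shut, 10 mm stay free between bar and seated jar.
- gate_end (a point): Free end of the gate's bar, 142 mm from its pin, in a black ball 16 mm across; 70 mm above the worktop.
- timer: White kitchen-type timer 64 x 66 x 19 mm lying on the worktop; origin at the centre of its underside. Leave alone.
- marker: Marker pen 138 x 13 x 14 mm lying on the worktop; origin at the underside's middle. Leave alone.
- tape: Roll of blue tape, 52 mm across, 19 mm high, lying flat on the worktop; origin at the centre of its underside. Leave alone.

How it is judged:
On the way, in this order (a step that is already met when the one before it is completed fails the run):
1. the jar lies in the nip between the two rollers, the gate still open (distance between jar_center and nip below 0.012 m and linear speed of jar below 0.05 m/s and value of joint gate above 1 rad), for 0.2 s.
2. the gate is shut behind the jar (value of joint gate below 0.08 rad), for 0.2 s.
At the end, for the whole second after the job is handed in: The jar rests in the nip, its centre within 12 mm of the nip point and its axis within 0.08 rad of the rollers' axes, at rest (under 20 mm/s); the gate is within 0.08 rad of shut (distance between jar_center and nip below 0.012 m and angle between the y axis of jar and the y axis of mill, either way round below 0.08 rad and linear speed of jar below 0.02 m/s and value of joint gate below 0.08 rad); the robot touches nothing.
It fails at once if the jar runs away or rolls back on the ramp (faster than 0.25 m/s) (x of jar_center in the frame of mill between -0.145 and -0.045 m and linear speed of jar above 0.25 m/s).
It fails at once if the jar is lifted off the worktop, the ramp or the rollers (height (world z) of jar_center above 0.078 m or (x of jar_center in the frame of mill below -0.08 m and height (world z) of jar_center above 0.067 m) or (x of jar_center in the frame of mill below -0.14 m and height (world z) of jar_center above 0.054 m)).
It fails at once if the jar is carried over the ramp by the fingers instead of rolling on it (x of jar_center in the frame of mill between -0.13 and -0.05 m and contact force between the fingers and jar above 2 N and contact force between mill and jar below 1 N).
It fails at once if the jar is tipped up on end (angle between jar's own y axis and vertical below 1.2 rad).
It fails at once if the timer, marker or tape roll is moved by more than 25 mm (distance of any of timer, marker, tape from where it was at the start of the episode above 0.025 m).
It also fails if it takes over 58 s, if anything falls off the work surface, if the arm or the gripper's body presses on something with over 40 N, if the wrist force passes 120 N, or if a joint passes its speed limit or range.

## Robot

A 6-joint arm with a two-finger parallel gripper is mounted at the origin on a cart in front of the work surface, level with it; the furniture and walls round the work are solid. World frame = base frame: x ahead of the robot, y to its left, z up, the work surface at z = 0. Lengths are in m, angles in rad, forces in N, time in s.
With the tool pointing down it reaches from about 0.3 to 0.775 m from the base axis. Payload 14.6 kg.
Tool frame: the origin (TCP) lies on the front face of the gripper's body, between the roots of the fingers; the fingertips stand 97 mm ahead of it and the grasp point (between the pads) lies 78 mm ahead of it; z points along the fingers, x is the direction in which the jaws open and shut, and the axes are right-handed (so a half turn about z gives the same grasp; the last joint's range is limited). The gripper opens to 94 mm and grips with 3 to 60 N. Pads are 16 mm wide; open, the fingers measure 119 mm over their backs; the gripper's body (75 mm by 177 mm) begins 78 mm behind the grasp point.
Start: joints at [1.21, 0.3, 1.521, -0, 1.321, -0.067], TCP at [0.159, 0.526, 0.303] pointing down, gripper open.
Joint ranges: [-3.03, 3.03], [-0.79, 2.21], [0.23, 2.52], [-1.04, 4.18], [0, 3.07], [-2.55, 2.55]. Speed limits (rad/s): [2.22, 2.22, 2.57, 3.14, 3.14, 3.14].

## Interface

Orientations are given as [roll, pitch, yaw] about the fixed x, y, z axes, in that order (R = Rz(yaw) Ry(pitch) Rx(roll)).
In Python, from station import sensors, camera, ctrl gives the robot as it stands.
- The arm moves only by the tool move_arm, never from a script. Its argument "rows" is text: rows parted by semicolons, each of 6 numbers parted by spaces: the shift along the tool's x, y, z in mm, then the turn, a rotation vector about the tool's x, y, z in rad. In form: x y z wx wy wz; .... A call has 1 to 20 rows; each row shifts and turns the pose as measured when the row begins, along the tool's axes as they then stand; what a row does not reach is not made up. A row lasts 1/8 s, in which the tool goes at most 62.5 mm and 10.7 degrees, less where a joint would pass 70% of its speed; a pose out of reach is approached as far as the arm can. A call with a gripper value outside its range is refused whole. "grip" is the opening, from -1 (shut) to 1 (fully open), set as the call begins (left out, the last holds). The fingers move at their own pace and stop on an object; "newtons" is the grip in N (left out, the last holds). Time passes only in rows, so rows that do not move let the fingers close. It gives the time, the measured TCP pose, the force and the opening at its end, in the units of the state.
- sensors.get_obs(): the state, without advancing time (a new reading comes with each control period).
- camera(name): name is "scene" or "side" or "wrist"; returns a dict with "color" (384x512x3 uint8, blue, green, red), "z_map" (384x512 float32, m along the optical axis (not along the pixel's ray), 0 where there is no reading), "mtx" (3x3 intrinsics, pixels), "distortion" ([k1, k2, p1, p2, k3] as OpenCV has them; the pictures are not rectified), "position" and "attitude" of the camera in the world; the wrist camera has in their place "hand_eye" (4x4, takes a point from camera to tool coordinates, whose origin is the TCP and whose axes are the tool frame's). Camera axes: x right, y down, z forward; pixel columns grow to the right and rows downward; lengths in m; the calibration is good to about 2 mm. A picture is of the moment at which its call begins: read the wrist's pose just before it.
- ctrl.hand_in(): hands the job in, once; it reports no verdict.
The state is a dict: "time_s": time; "qpos": joint angles; "joint_vel": joint speeds; "tau": joint torques, N m; "ee_pos": TCP position; "eef_rot": TCP orientation; "force": force on the tool from outside, world axes, zero at the start; "moment": the same for the moment, N m; "grip_width": finger opening in m.
Only numpy, scipy, OpenCV 4.12 (cv2) and the standard library are available. Lean on these libraries where they do the work, as an engineer would, in place of code of your own. Each camera call takes 0.05 s, during which the arm holds its last target.

## Working session

There is one attempt and no reset: what is moved stays moved. The work goes in short steps, Python scripts to look and compute and a tool call to move; the robot and the scene stay as the last step left them, time stands still between calls to the robot, and variables do not carry over. Pictures are saved under pics/ and viewed, and the job is handed in when it is done.

Besides the shell and the picture viewer there is one more tool, called after "Emit:" by a JSON object that holds its "name" and its "arguments", one argument or row to a line. move_arm: Moves the arm, as the interface text tells. Its arguments: {"type":"object","properties":{"rows":{"type":"string"},"grip":{"type":"number"},"newtons":{"type":"number"}},"required":["rows"]}

```bash
ls; mkdir -p pics; cat > h.py <<'E'
import numpy as np,cv2
from scipy.spatial.transform import Rotation as R
from station import sensors,camera,ctrl
def rot(a):
    a=np.array(a,float)
    return a if a.shape==(3,3) else (R.from_quat(a).as_matrix() if a.size==4 else R.from_euler('xyz',a).as_matrix())
def pose(c,o=None):
    if 'position' in c: return rot(c['attitude']),np.array(c['position'])
    T=np.array(c['hand_eye']); Rt=rot(o['eef_rot']); return Rt@T[:3,:3],Rt@T[:3,3]+np.array(o['ee_pos'])
def world(c,o=None):
    h,w=c['z_map'].shape
    u,v=np.meshgrid(np.arange(w),np.arange(h))
    p=cv2.undistortPoints(np.stack([u,v],-1).reshape(-1,1,2).astype(np.float64),np.array(c['mtx']),np.array(c['distortion'])).reshape(h,w,2)
    P=np.dstack([p,np.ones((h,w))])*c['z_map'][...,None]
    Rm,t=pose(c,o); W=P@Rm.T+t; W[c['z_map']==0]=np.nan
    return W
def ray(c,uv,z,o=None):
    p=cv2.undistortPoints(np.array(uv,float).reshape(-1,1,2),np.array(c['mtx']),np.array(c['distortion'])).reshape(-1,2)
    Rm,t=pose(c,o); d=np.c_[p,np.ones(len(p))]@Rm.T
    return t+d*((z-t[2])/d[:,2])[:,None]
def proj(c,X,o=None):
    Rm,t=pose(c,o); P=(np.atleast_2d(X)-t)@Rm
    return cv2.projectPoints(P,np.zeros(3),np.zeros(3),np.array(c['mtx']),np.array(c['distortion']))[0].reshape(-1,2)
E
python3 - <<'E'
from h import *
o=sensors.get_obs();print(o)
for n in['scene','side','wrist']:
    o=sensors.get_obs();c=camera(n);cv2.imwrite(f'pics/{n}0.png',c['color']);print(n,c.get('position'),c.get('attitude'),c['mtx'][0])
    np.save(f'{n}0.npy',c,allow_pickle=True)
E
```

```text
pics
{'time_s': 0.0, 'qpos': array([ 1.21039665e+00,  3.00478846e-01,  1.52158414e+00, -1.00980852e-05,
        1.32069762e+00, -6.65689114e-02]), 'joint_vel': array([0.00097819, 0.0013241 , 0.00106178, 0.00050719, 0.00184316,
       0.00130151]), 'tau': array([-7.48571620e-04, -5.31818676e+01, -3.52739418e+01,  7.08112679e-02,
        2.44912470e-02, -1.01363171e-04]), 'ee_pos': array([0.15922629, 0.52628999, 0.30208072]), 'eef_rot': array([-3.14152472e+00,  1.16601421e-03,  1.27696810e+00]), 'force': array([ 0.10786982, -0.07334274,  0.02608047]), 'moment': array([ 0.07333819, -0.03730321, -0.04061825]), 'grip_width': 0.09437378123184315}
scene [ 0.02540057 -0.79941218  0.85155238] [-2.39080502  0.01795093 -0.77937726] [469.68346625   0.         251.49954692]
side [ 0.07497863 -0.88916984  0.46090024] [-2.03608999e+00 -8.62906290e-04 -5.83685104e-01] [350.10815114   0.         252.57357496]
wrist None None [325.16661487   0.         253.20318938]
```

View pics/scene0.png

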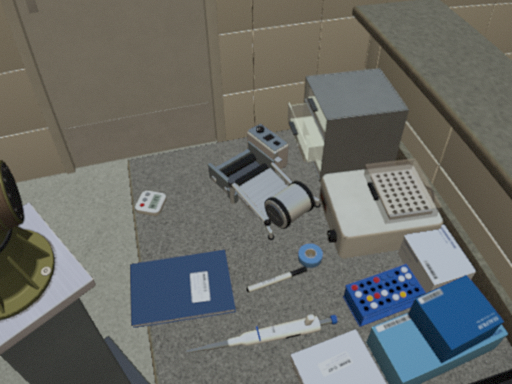

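View pics/side0.png

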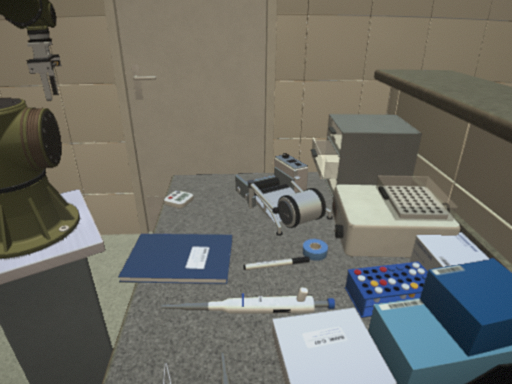

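View pics/wrist0.png

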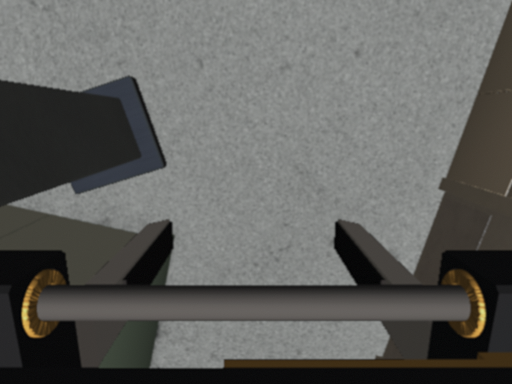

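```bash
python3 - <<'E'
from h import *
c=np.load('scene0.npy',allow_pickle=True).item()
W=world(c)
im=c['color'][110:260,190:340]
cv2.imwrite('pics/crop.png',cv2.resize(im,None,fx=4,fy=4,interpolation=cv2.INTER_CUBIC))
# topdown height/color, x 0.2..0.9 , y -0.4..0.5
for n in['scene','side']:
    c=np.load(n+'0.npy',allow_pickle=True).item();W=world(c)
    top=np.zeros((600,700,3),np.uint8)
    ok=np.isfinite(W[...,0])&(W[...,2]<.2)&(W[...,2]>-.05)
    xs=((W[...,0]-.3)*1400);ys=((.30-W[...,1])*1400)
    ok&=(xs>0)&(xs<699)&(ys>0)&(ys<599)
    for i,j in zip(*np.where(ok)):
        cv2.circle(top,(int(xs[i,j]),int(ys[i,j])),2,c['color'][i,j].tolist(),-1)
    for k in range(0,700,70): cv2.putText(top,f'{.3+k/1400:.2f}',(k,10),0,.35,(0,0,255))
    for k in range(0,600,70): cv2.putText(top,f'{.30-k/1400:.2f}',(0,k+5),0,.35,(0,255,255))
    cv2.imwrite(f'pics/top_{n}.png',top)
E
```

```text
(no output)
```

View pics/crop.png

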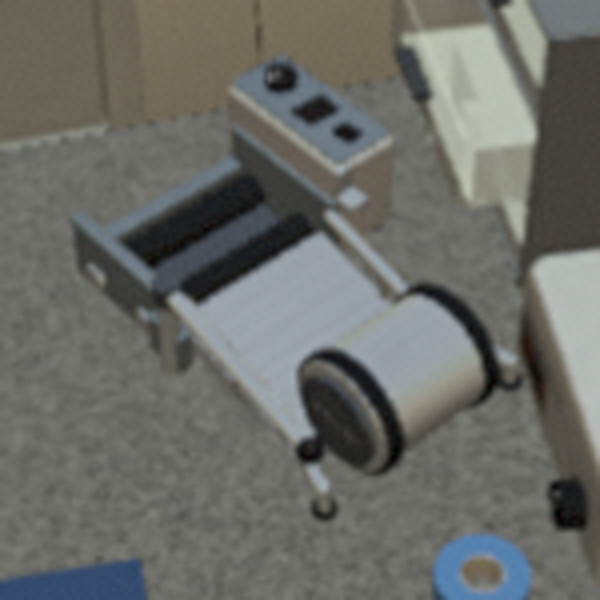

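View pics/top_scene.png

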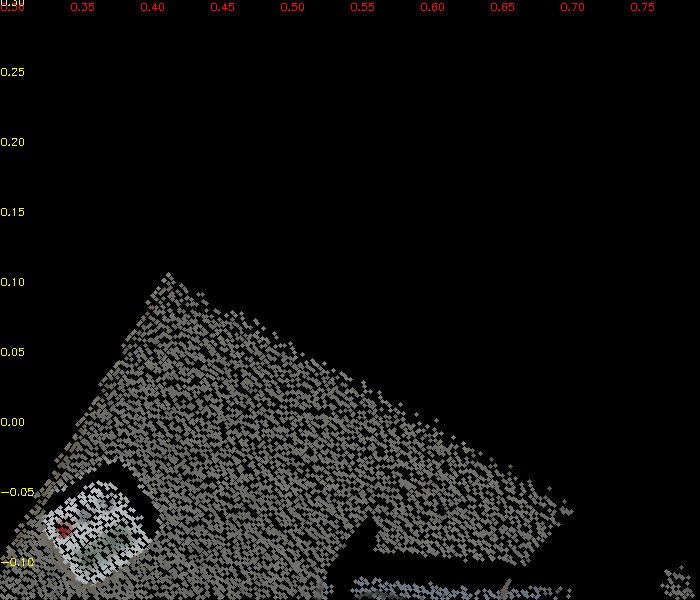

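```bash
python3 - <<'E'
from h import *
for n in['scene','side']:
    c=np.load(n+'0.npy',allow_pickle=True).item();W=world(c)
    top=np.zeros((600,800,3),np.uint8)
    ok=np.isfinite(W[...,0])&(W[...,2]<.2)&(W[...,2]>-.05)
    S=1600
    xs=((W[...,0]-.3)*S);ys=((-.09-W[...,1])*S)
    ok&=(xs>0)&(xs<799)&(ys>0)&(ys<599)
    I=sorted(zip(*np.where(ok)),key=lambda p:W[p][2])
    for i,j in I:
        cv2.circle(top,(int(xs[i,j]),int(ys[i,j])),2,c['color'][i,j].tolist(),-1)
    for k in range(0,800,80): cv2.putText(top,f'{.3+k/S:.2f}',(k,10),0,.35,(0,0,255))
    for k in range(0,600,80): cv2.putText(top,f'{-.09-k/S:.2f}',(0,k+5),0,.35,(0,255,255))
    cv2.imwrite(f'pics/top_{n}2.png',top)
    g=(abs(W[...,2])<.02); print(n,np.nanmedian(W[...,2][g]))
    for z0,z1 in[(.04,.056),(.056,.075),(.075,.1)]:
        m=ok&(W[...,2]>z0)&(W[...,2]<z1); print(z0,m.sum())
E
```

```text
scene -0.0005222748904964991
0.04 1010
0.056 1986
0.075 2942
side 0.001156686196189416
0.04 745
0.056 1256
0.075 2114
```

View pics/top_scene2.png

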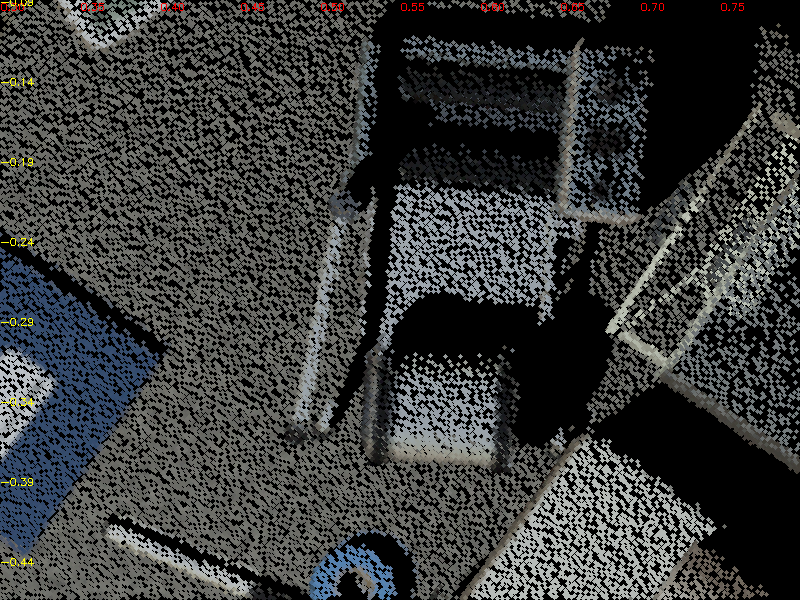

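View pics/top_side2.png

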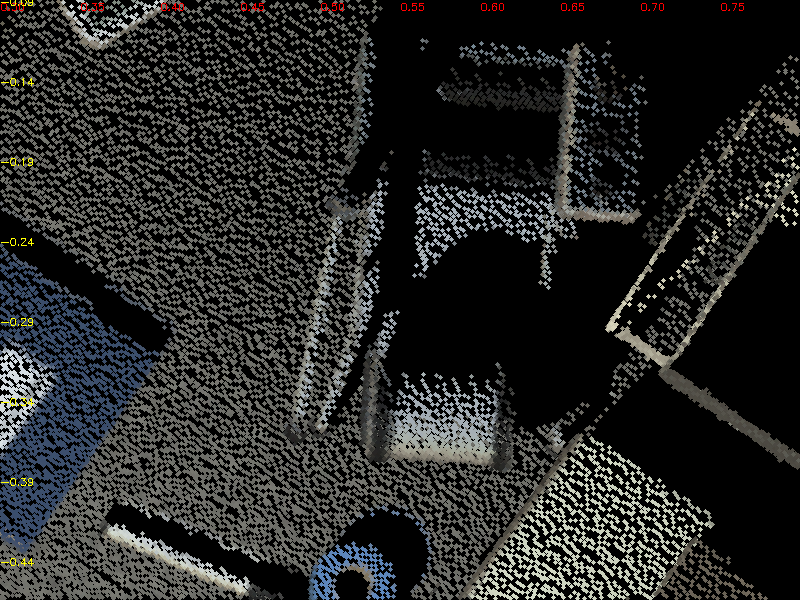

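```bash
python3 - <<'E'
from h import *
for n in['scene','side']:
    c=np.load(n+'0.npy',allow_pickle=True).item();W=world(c);X,Y,Z=W[...,0],W[...,1],W[...,2]
    print('==',n)
    m=(X>.59)&(X<.75)&(Y<-.36)&(Y>-.47)&(Z>.03); z=Z[m]; print('box z',np.nanpercentile(z,[1,50,99]))
    m=(X>.54)&(X<.64)&(Y<-.225)&(Y>-.27)&(Z>.005)&(Z<.03)
    P=W[m]; A=np.c_[P[:,:2],np.ones(len(P))]; s=np.linalg.lstsq(A,P[:,2],rcond=None)[0]
    r=P[:,2]-A@s; k=abs(r)<.003; s=np.linalg.lstsq(A[k],P[k,2],rcond=None)[0]
    print('ramp',len(P),s,'slope',np.degrees(np.arctan(np.hypot(*s[:2]))),'dir',np.degrees(np.arctan2(s[1],s[0])))
    m=(X>.63)&(X<.71)&(Y>-.24)&(Y<-.1)&(Z>.076)&(Z<.087)
    b=cv2.minAreaRect(W[m][:,:2].astype(np.float32)*1000);print('housing',m.sum(),b)
    m=(X>.5)&(X<.535)&(Y>-.25)&(Y<-.08)&(Z>.045)&(Z<.06)
    b=cv2.fitLine(W[m][:,:2].astype(np.float32)*1000,cv2.DIST_HUBER,0,.01,.01).ravel();print('plate',m.sum(),b,np.degrees(np.arctan2(b[1],b[0])))
    # gate bar
    m=(X>.47)&(X<.52)&(Y>-.37)&(Y<-.2)&(Z>.06)&(Z<.085)
    P=W[m];b=cv2.fitLine(P[:,:2].astype(np.float32)*1000,cv2.DIST_HUBER,0,.01,.01).ravel();print('gate',m.sum(),b,np.degrees(np.arctan2(b[1],b[0])), P[P[:,1].argmin()],P[P[:,1].argmax()])
    # jar
    m=(X>.51)&(X<.63)&(Y>-.40)&(Y<-.29)&(Z>.03)&(Z<.09)
    P=W[m]
    sh=P[(P[:,2]>.045)]
    from scipy.optimize import least_squares
    br=c['color'][m].mean(1); shell=P[(br>90)&(abs(P[:,0]-.565)<.025)]
    f=lambda p: np.hypot((shell[:,1]-p[0]-p[1]*(shell[:,0]-.567))*np.cos(np.arctan(p[1])),shell[:,2]-p[2])-.037
    q=least_squares(f,[-.345,0,.04],loss='soft_l1',f_scale=.001);print('jar',len(shell),q.x,np.sqrt(np.mean(q.fun**2)))
    tt=P[P[:,2]>.0785]; print('top x range',np.percentile(tt[:,0],[1,50,99]))
    t=P[(br<70)]; h=np.histogram(t[:,0],np.arange(.51,.63,.005)); print(h[0])
E
```

```text
== scene
box z [0.03371379 0.08406522 0.12094104]
ramp 601 [0.01960682 0.21254434 0.05481844] slope 12.048791504936633 dir 84.72948835928399
housing 496 ((679.5443725585938, -172.92535400390625), (108.8760757446289, 49.493553161621094), 84.24671173095703)
plate 133 [ 1.6623873e-01  9.8608553e-01  5.2550775e+02 -1.6199152e+02] 80.43079
gate 310 [ 1.8574534e-01  9.8259789e-01  4.9866925e+02 -2.8933896e+02] 79.2954 [ 0.48505262 -0.36739101  0.06791647] [ 0.5148963  -0.21006145  0.07764572]
jar 501 [-0.34078695 -0.0452303   0.0387376 ] 0.0015057167747093937
top x range [0.53319837 0.60827465 0.61978233]
[  0   0   0 126  85  69  43   3   0   0   0   0   0   0   0   0   0   1
   1  16  59  49  11]
== side
box z [0.03198268 0.08574569 0.12161281]
ramp 117 [0.02568041 0.18968364 0.04702013] slope 10.836147283845738 dir 82.2898630320661
housing 277 ((677.913818359375, -171.08473205566406), (109.28681182861328, 48.14289474487305), 85.63481903076172)
plate 91 [ 1.6194233e-01  9.8680025e-01  5.2261969e+02 -1.6715843e+02] 80.68034
gate 211 [ 1.8390894e-01  9.8294330e-01  4.9327902e+02 -3.0765015e+02] 79.402466 [ 0.48386767 -0.36758514  0.0715193 ] [ 0.51382571 -0.2087194   0.07838966]
jar 413 [-0.33939292 -0.0593507   0.04045761] 0.001101711996472841
top x range [0.53460947 0.59809528 0.62104701]
[  0   0   0 175  57  60  26   2   0   0   0   0   0   0   0   0   0   0
   0  18  52  32   1]
```

```bash
python3 - <<'E'
from h import *
for n in['scene','side']:
    c=np.load(n+'0.npy',allow_pickle=True).item();W=world(c);X,Y,Z=W[...,0],W[...,1],W[...,2]
    for a,b in[(.60,.64),(.64,.68),(.68,.72)]:
        m=(X>a)&(X<b)&(Y<-.34)&(Y>-.46)&(Z>.02); print(n,a,np.nanpercentile(Z[m],[50,99,100]))
E
```

```text
scene 0.6 [0.07302834 0.08688006 0.08804733]
scene 0.64 [0.08403342 0.08781951 0.0901923 ]
scene 0.68 [0.08469083 0.11808123 0.12184204]
side 0.6 [0.07001561 0.08710497 0.08838495]
side 0.64 [0.08583207 0.08744234 0.08829571]
side 0.68 [0.08620744 0.12086228 0.12114261]
```

Emit:
{"name": "move_arm", "arguments": {
  "rows": "-38 33 0 0 0 0;-38 33 0 0 0 0;-38 33 0 0 0 0;-38 33 0 0 0 0;-38 33 0 0 0 0;-38 33 0 0 0 0;-38 33 0 0 0 0;-38 33 0 0 0 0;-38 33 0 0 0 0;-38 33 0 0 0 0;-38 33 0 0 0 0;-38 33 0 0 0 0;-38 33 0 0 0 0;-38 33 0 0 0 0;-38 33 0 0 0 0;-38 33 0 0 0 0;-38 33 0 0 0 0;-38 33 0 0 0 0",
  "grip": -0.4
}}

```text
time_s: 2.4
ee_pos: [0.5382, -0.326, 0.3018]
eef_rot: [3.141, 0.001, 1.281]
force: [-0.5, 0.6, 0.9]
grip_width: 0.0278
```

Emit:
{"name": "move_arm", "arguments": {
  "rows": "0 0 0 0 0 0.166;0 0 0 0 0 0.166;0 0 0 0 0 0.166;0 0 0 0 0 0.166;0 0 0 0 0 0.166;0 0 0 0 0 0.166;0 0 0 0 0 0.166;0 0 0 0 0 0.166;0 0 0 0 0 0"
}}

```text
time_s: 3.52
ee_pos: [0.5381, -0.3293, 0.2963]
eef_rot: [-3.139, 0.007, -0.092]
force: [0.0, -0.6, 0.9]
grip_width: 0.0283
```

```bash
python3 - <<'E'
from h import *
for n in['scene','wrist']:
    o=sensors.get_obs();c=camera(n);cv2.imwrite(f'pics/{n}1.png',c['color']);c['o']=o
    np.save(f'{n}1.npy',c,allow_pickle=True)
print(o['ee_pos'],o['eef_rot'],o['qpos'])
E
```

```text
[ 0.53808141 -0.32931618  0.29627071] [-3.13885215  0.0066531  -0.08970311] [-6.07009122e-01  4.90001220e-01  1.27335745e+00 -9.24115492e-04
  1.38537192e+00 -5.17123279e-01]
```

View pics/scene1.png

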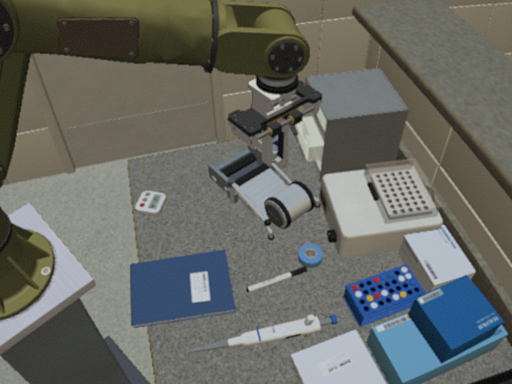

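View pics/wrist1.png

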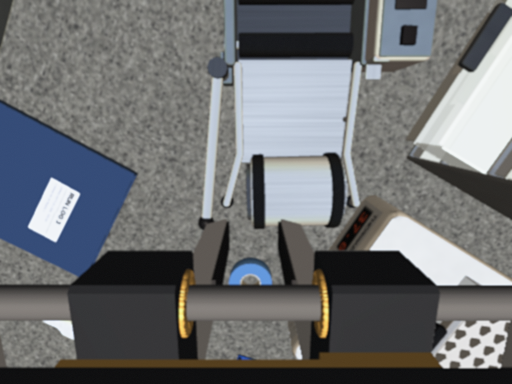

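```bash
python3 - <<'E'
from h import *
from scipy.optimize import least_squares
c=np.load('wrist1.npy',allow_pickle=True).item();o=c['o'];W=world(c,o);X,Y,Z=W[...,0],W[...,1],W[...,2]
print('cam',pose(c,o)[1], 'table z',np.nanmedian(Z[abs(Z)<.015]))
m=(X>.545)&(X<.63)&(Y<-.215)&(Y>-.28)&(Z>.003)&(Z<.035);P=W[m];A=np.c_[P[:,:2],np.ones(len(P))]
s=np.linalg.lstsq(A,P[:,2],rcond=None)[0];k=abs(P[:,2]-A@s)<.003;s=np.linalg.lstsq(A[k],P[k,2],rcond=None)[0]
print('ramp',s,np.degrees(np.arctan(np.hypot(*s[:2]))),np.degrees(np.arctan2(s[1],s[0])))
br=c['color'].mean(2)
m=(X>.545)&(X<.605)&(Y<-.29)&(Y>-.40)&(Z>.045)&(Z<.09);sh=W[m]
f=lambda p: np.hypot((sh[:,1]-p[0]-p[1]*(sh[:,0]-.577))*np.cos(np.arctan(p[1])),sh[:,2]-p[2])-.037
q=least_squares(f,[-.345,0,.04],loss='soft_l1',f_scale=.001);print('jar',len(sh),q.x,np.sqrt(np.mean(q.fun**2)))
# tyres: dark in jar area with z high
m=(X>.51)&(X<.64)&(Y<-.29)&(Y>-.40)&(Z>.06)&(br<60);t=W[m];print(np.histogram(t[:,0],np.arange(.515,.65,.005)))
for g in(t[t[:,0]<.577],t[t[:,0]>.577]):
    b=cv2.minAreaRect(g[:,:2].astype(np.float32)*1000);print(b,np.median(g,0))
# image lines: ramp left/right edges by ray: rollers ends, rods
for uv,z in [((233,60),.025),((358,60),.025),((240,150),.02),((346,150),.02),((228,204),.008),((354,204),.008),((218,66),.075),((206,222),.07)]:
    print(uv,ray(c,[uv],z,o)[0])
E
```

```text
cam [ 0.54364958 -0.26408945  0.37853127] table z 0.00032370478364079913
ramp [0.01841087 0.21109763 0.05594222] 11.963946373055691 85.01556313585397
jar 4130 [-0.34099347 -0.07473104  0.03962452] 0.0007430983773466219
(array([3229, 4292,  781,  765, 1016, 1007,  752, 1984, 3334, 3256, 3256,
       3213, 1086,  376,   91,   86,   65,    0,   43,  306,  322,   48,
          0,    7,   17,    0]), array([0.515, 0.52 , 0.525, 0.53 , 0.535, 0.54 , 0.545, 0.55 , 0.555,
       0.56 , 0.565, 0.57 , 0.575, 0.58 , 0.585, 0.59 , 0.595, 0.6  ,
       0.605, 0.61 , 0.615, 0.62 , 0.625, 0.63 , 0.635, 0.64 , 0.645]))
((540.6017456054688, -334.215576171875), (77.70999908447266, 68.18667602539062), 84.95314025878906) [ 0.55115097 -0.30528609  0.32026956]
((616.2185668945312, -344.6248779296875), (41.339073181152344, 114.51820373535156), 25.68079948425293) [ 0.59494775 -0.31091705  0.3100749 ]
(233, 60) [ 0.52611216 -0.20325725  0.025     ]
(358, 60) [ 0.65274884 -0.21485803  0.025     ]
(240, 150) [ 0.52386872 -0.29515024  0.02      ]
(346, 150) [ 0.63951218 -0.3055622   0.02      ]
(228, 204) [ 0.5028252  -0.35790145  0.008     ]
(354, 204) [ 0.65040235 -0.37103346  0.008     ]
(218, 66) [ 0.5149467  -0.21556791  0.075     ]
(206, 222) [ 0.48585872 -0.35865562  0.07      ]
```

Emit:
{"name": "move_arm", "arguments": {
  "rows": "10 17 0 0 0 0;10 17 0 0 0 0;10 17 0 0 0 0;10 17 0 0 0 0;0 0 30 0 0 -0.01;0 0 35 0 0 0;0 0 35 0 0 0;0 0 30 0 0 0;0 0 0 0 0 0"
}}

```text
time_s: 4.75
ee_pos: [0.5724, -0.4023, 0.1618]
eef_rot: [-3.139, 0.007, -0.047]
force: [0.0, 0.4, 1.0]
grip_width: 0.0284
```

```bash
python3 - <<'E'
from h import *
for n in['scene','wrist','side']:
    o=sensors.get_obs();c=camera(n);cv2.imwrite(f'pics/{n}2.png',c['color'] if n=='wrist' else cv2.resize(c['color'][100:260,180:380],None,fx=4,fy=3.75));c['o']=o
    np.save(f'{n}2.npy',c,allow_pickle=True)
print(o['ee_pos'],o['eef_rot'],o['qpos'])
E
```

```text
[ 0.57329733 -0.40296013  0.16519157] [-3.14146133e+00  2.37527507e-03 -4.76795424e-02] [-0.66459701  0.76160716  1.15356635 -0.0013451   1.22843284 -0.61646447]
```

View pics/scene2.png

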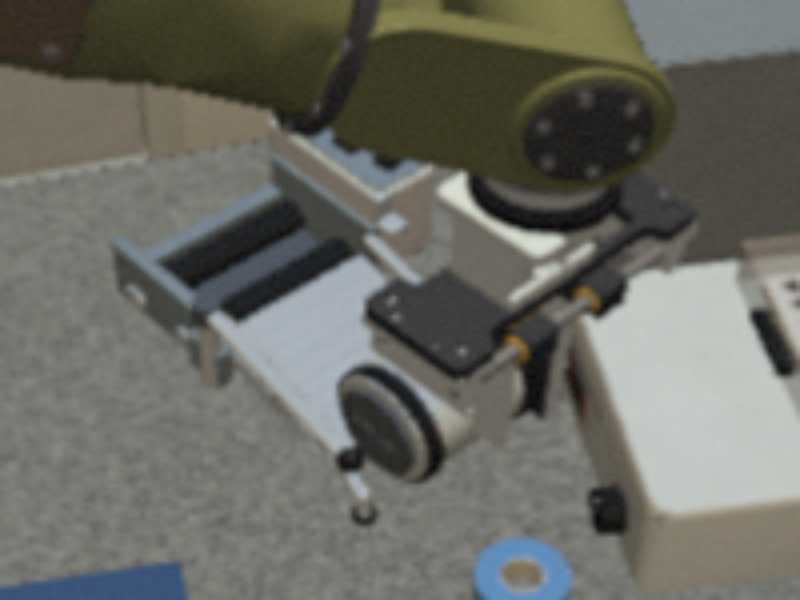

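View pics/wrist2.png

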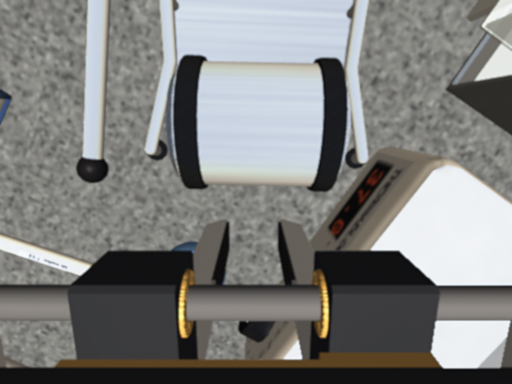

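```bash
python3 - <<'E'
from h import *
from scipy.optimize import least_squares
c=np.load('wrist2.npy',allow_pickle=True).item();o=c['o'];W=world(c,o);X,Y,Z=W[...,0],W[...,1],W[...,2]
print(o['ee_pos'],o['eef_rot'])
m=np.zeros(Z.shape,bool);m[60:190,205:315]=1;m&=(Z>.045)&(Z<.09);sh=W[m]
f=lambda p: np.hypot((sh[:,1]-p[0]-p[1]*(sh[:,0]-.577))*np.cos(np.arctan(p[1])),sh[:,2]-p[2])-.037
q=least_squares(f,[-.345,0,.04],loss='soft_l1',f_scale=.001);print('jar',len(sh),q.x,np.sqrt(np.mean(q.fun**2)))
g=c['color'].mean(2)[70:180,:]; 
for r in(20,55,90): 
    row=g[r]; d=np.where(row[160:360]<50)[0]+160; print(r+70,d.min(),d.max(),[ (a) for a in d[np.r_[True,np.diff(d)>3]]],[a for a in d[np.r_[np.diff(d)>3,True]]])
rt=rot(o['eef_rot'])
for uv in[(175,125),(208,125),(321,125),(346,125)]:
    p=ray(c,[uv],.078,o)[0];print(uv,p,(p-o['ee_pos'])@rt)
E
```

```text
[ 0.57295732 -0.40269642  0.16379119] [-3.14022642  0.00420737 -0.04695742]
jar 13565 [-0.34110392 -0.06785121  0.03969494] 0.0005435272099045354
90 175 345 [np.int64(175), np.int64(324)] [np.int64(196), np.int64(345)]
125 174 345 [np.int64(174), np.int64(324)] [np.int64(195), np.int64(345)]
160 178 350 [np.int64(178), np.int64(320), np.int64(346)] [np.int64(197), np.int64(340), np.int64(350)]
(175, 125) [ 0.53516643 -0.33819425  0.078     ] [-0.04041566 -0.06253965  0.08604752]
(208, 125) [ 0.55185041 -0.33899358  0.078     ] [-0.02371269 -0.06252445  0.08597722]
(321, 125) [ 0.60886417 -0.34171139  0.078     ] [ 0.03336528 -0.0624862   0.08573702]
(346, 125) [ 0.62146041 -0.34230898  0.078     ] [ 0.04597557 -0.06248061  0.08568395]
```

Emit:
{"name": "move_arm", "arguments": {
  "rows": "3 0 10 0 0 0.02;0 0 12 0 0 0;0 0 10 0 0 0;0 0 4 0 0 0;0 0 0 0 0 0"
}}

```text
time_s: 5.52
ee_pos: [0.5772, -0.4036, 0.1298]
eef_rot: [3.139, -0.001, -0.068]
force: [-0.7, 0.6, 0.8]
grip_width: 0.0283
```

Emit:
{"name": "move_arm", "arguments": {
  "rows": "0 -3 5 0 0 0;0 -4 0 0 0 0;0 -4 0 0 0 0;0 -3 0 0 0 0;0 -2 0 0 0 0;0 -2 0 0 0 0"
}}

```text
time_s: 6.28
ee_pos: [0.5788, -0.3846, 0.1255]
eef_rot: [3.138, -0.003, -0.068]
force: [-0.7, 0.6, -0.3]
grip_width: 0.0282
```

```bash
cat > look.py <<'E'
import sys
from h import *
from scipy.optimize import least_squares
tag=sys.argv[1]
o=sensors.get_obs();c=camera('wrist');cv2.imwrite(f'pics/w{tag}.png',c['color']);W=world(c,o);rt=rot(o['eef_rot'])
T=(W-np.array(o['ee_pos']))@rt
print(o['time_s'],o['ee_pos'].round(4),o['eef_rot'].round(3),o['force'].round(2))
# jar points: in tool frame, between tyres, ahead of fingers (tool y negative)
m=(abs(T[...,0])<.028)&(T[...,1]<-.01)&(T[...,1]>-.10)&(W[...,2]>.05)&(W[...,2]<.11);sh=W[m]
x0=o['ee_pos'][0]
f=lambda p: np.hypot((sh[:,1]-p[0]-p[1]*(sh[:,0]-x0))*np.cos(np.arctan(p[1])),sh[:,2]-p[2])-.037
y0=o['ee_pos'][1]+.05
q=least_squares(f,[y0,-.08,.05],loss='soft_l1',f_scale=.001)
nip=np.array([.593,-.165]);ex=np.array([.0872,.9962]);ey=np.array([-.9962,.0872])
d=np.array([x0,q.x[0]])-nip
print('jar',len(sh),q.x.round(4),'rms',np.sqrt(np.mean(q.fun**2)).round(5),'mill x',(d@ex).round(4),'gap tooly',((o['ee_pos'][1]-q.x[0])*-1-.037-.008).round(4))
E
python3 look.py a
```

```text
6.275 [ 0.5788 -0.3846  0.1255] [ 3.138e+00 -3.000e-03 -6.800e-02] [-0.68  0.59 -0.34]
jar 19586 [-0.3382 -0.0673  0.0397] rms 0.00117 mill x -0.1738 gap tooly 0.0013
```

View pics/wa.png

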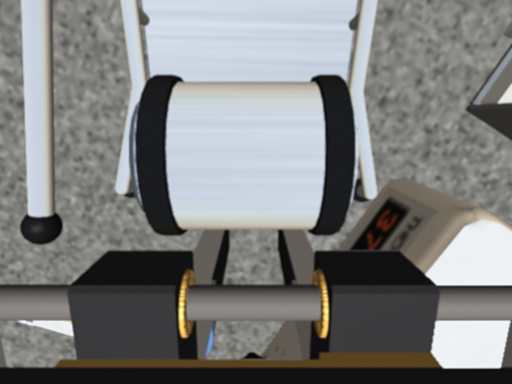

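Emit:
{"name": "move_arm", "arguments": {
  "rows": "0 -3 0 0 0 0.01;0 -3 0 0 0 0.005;0 -3 0 0 0 0.005;0 -3 0 0 0 0;0 -3 0 0 0 0;0 -3 -0.4 0 0 0;0 -3 -0.4 0 0 0;0 -3 -0.4 0 0 0;0 -3 -0.4 0 0 0;0 -3 -0.4 0 0 0;0 -3 -0.4 0 0 0;0 -3 -0.4 0 0 0"
}}

```text
time_s: 7.82
ee_pos: [0.5822, -0.3476, 0.1294]
eef_rot: [3.135, -0.005, -0.09]
force: [-0.2, -4.0, 1.6]
grip_width: 0.0281
```

```bash
python3 look.py b
```

```text
7.825 [ 0.5822 -0.3476  0.1294] [ 3.135 -0.005 -0.09 ] [-0.21 -3.97  1.63]
jar 20164 [-0.3012 -0.062   0.0437] rms 0.0012 mill x -0.1366 gap tooly 0.0014
```

View pics/wb.png

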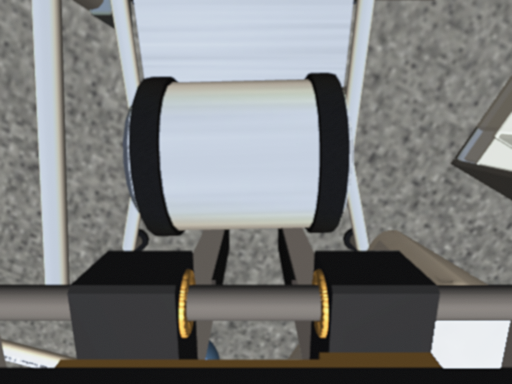

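Emit:
{"name": "move_arm", "arguments": {
  "rows": "-0.5 -3 -0.5 0 0 0;-0.5 -3 -0.5 0 0 0;-0.5 -3 -0.5 0 0 0;-0.5 -3 -0.5 0 0 0;0 -3 -0.5 0 0 0;0 -3 -0.5 0 0 0;0 -3 -0.5 0 0 0;0 -3 -0.5 0 0 0;0 -3 -0.5 0 0 0;0 -3 -0.5 0 0 0",
  "grip": -0.5
}}

```text
time_s: 9.12
ee_pos: [0.583, -0.315, 0.1346]
eef_rot: [3.135, -0.005, -0.09]
force: [0.2, -4.5, 0.7]
grip_width: 0.0232
```

```bash
python3 look.py c
```

```text
9.125 [ 0.583  -0.315   0.1346] [ 3.135 -0.005 -0.09 ] [ 0.19 -4.51  0.74]
jar 20665 [-0.2687 -0.0633  0.0506] rms 0.00099 mill x -0.1042 gap tooly 0.0013
```

View pics/wc.png

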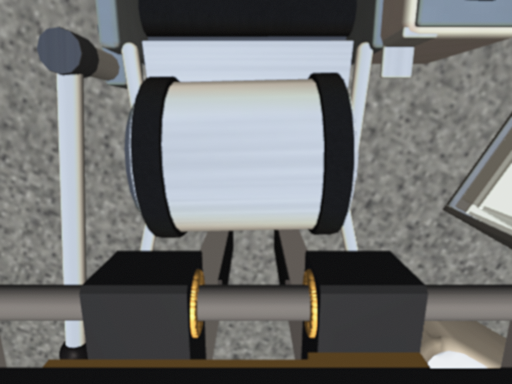

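Emit:
{"name": "move_arm", "arguments": {
  "rows": "0 -3 -0.5 0 0 0;0 -3 -0.5 0 0 0;0 -3 -0.5 0 0 0;0 -3 -0.5 0 0 0;0 -3 -0.5 0 0 0;0 -3 -0.5 0 0 0;0 -3 -0.5 0 0 0;0 -3 -0.5 0 0 0;0 -3 -0.5 0 0 0;0 -3 -0.5 0 0 0;0 -3 -0.5 0 0 0;0 -3 -0.5 0 0 0;0 -3 -0.5 0 0 0;0 -3 -0.5 0 0 0"
}}

```text
time_s: 10.92
ee_pos: [0.5869, -0.2699, 0.1418]
eef_rot: [3.136, -0.004, -0.09]
force: [0.1, -4.9, 1.6]
grip_width: 0.0236
```

```bash
python3 look.py d
```

```text
10.925 [ 0.5869 -0.2699  0.1418] [ 3.136 -0.004 -0.09 ] [ 0.13 -4.86  1.56]
jar 21413 [-0.2236 -0.0618  0.0603] rms 0.00094 mill x -0.0589 gap tooly 0.0014
```

View pics/wd.png

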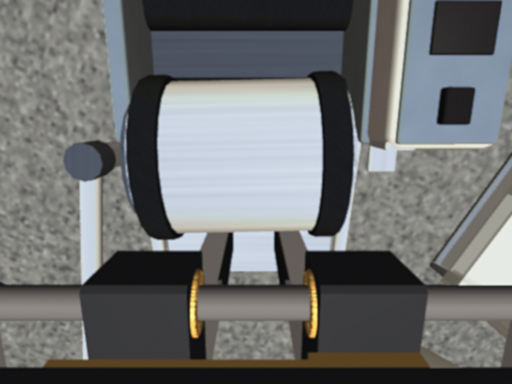

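Emit:
{"name": "move_arm", "arguments": {
  "rows": "0 -3 -0.5 0 0 0;0 -3 -0.5 0 0 0;0 -3 -0.5 0 0 0;0 -3 -0.5 0 0 0;0 -3 -0.5 0 0 0;0 -3 -0.5 0 0 0;0 -3 -0.5 0 0 0;0 -3 -0.5 0 0 0;0 -3 -0.5 0 0 0"
}}

```text
time_s: 12.1
ee_pos: [0.5895, -0.2401, 0.146]
eef_rot: [3.137, -0.003, -0.09]
force: [-0.3, -0.2, 0.7]
grip_width: 0.0236
```

```bash
python3 look.py e
```

```text
12.1 [ 0.5895 -0.2401  0.146 ] [ 3.137e+00 -3.000e-03 -9.000e-02] [-0.28 -0.22  0.7 ]
jar 21702 [-0.1935 -0.0641  0.0656] rms 0.0008 mill x -0.0287 gap tooly 0.0017
```

View pics/we.png

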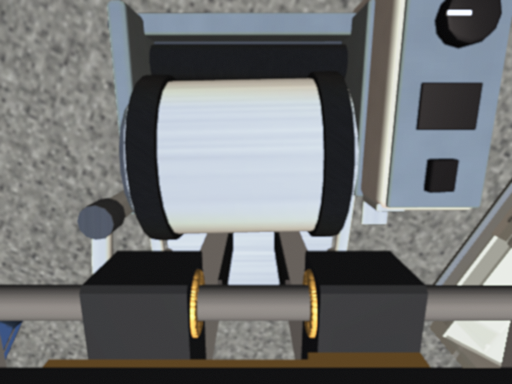

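Jar is just at the crest (z 66 mm). A few more millimetres.

Emit:
{"name": "move_arm", "arguments": {
  "rows": "0 -3 0 0 0 0;0 -3 0 0 0 0;0 -3 0 0 0 0;0 0 0 0 0 0;0 0 0 0 0 0"
}}

```text
time_s: 12.78
ee_pos: [0.5903, -0.2296, 0.1455]
eef_rot: [3.139, -0.002, -0.089]
force: [-0.1, 0.6, 0.5]
grip_width: 0.0237
```

```bash
python3 look.py f
```

```text
12.775 [ 0.5903 -0.2296  0.1455] [ 3.139e+00 -2.000e-03 -8.900e-02] [-0.12  0.57  0.49]
jar 21452 [-0.1673 -0.087   0.0593] rms 0.00124 mill x -0.0026 gap tooly 0.0172
```

View pics/wf.png

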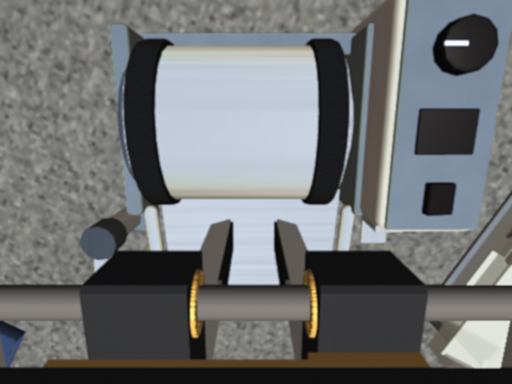

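Emit:
{"name": "move_arm", "arguments": {
  "rows": "0 10 0 0 0 0;0 15 0 0 0 0;0 7 -20 0 0 0;0 7 -20 0 0 0;0 6 -20 0 0 0;-30 11 0 0 0 0;-30 11 0 0 0 0;-30 11 0 0 0 0;-30 11 0 0 0 0;0 0 0 0 0 0",
  "grip": -1
}}

```text
time_s: 14.08
ee_pos: [0.4565, -0.319, 0.2076]
eef_rot: [3.137, -0.003, -0.095]
force: [0.1, 0.0, 0.6]
grip_width: 0.0004
```

```bash
python3 - <<'E'
from h import *
o=sensors.get_obs();print(o['time_s'],o['ee_pos'],o['eef_rot'],o['grip_width'])
c=camera('wrist');cv2.imwrite('pics/wg.png',c['color']);c['o']=o;np.save('wg.npy',c,allow_pickle=True)
c=camera('scene');cv2.imwrite('pics/sg.png',cv2.resize(c['color'][100:260,180:380],None,fx=4,fy=3.75))
E
```

```text
14.075 [ 0.45652338 -0.31900903  0.20755444] [ 3.13708308e+00 -2.95771551e-03 -9.45411014e-02] 0.00040745370955125326
```

View pics/wg.png

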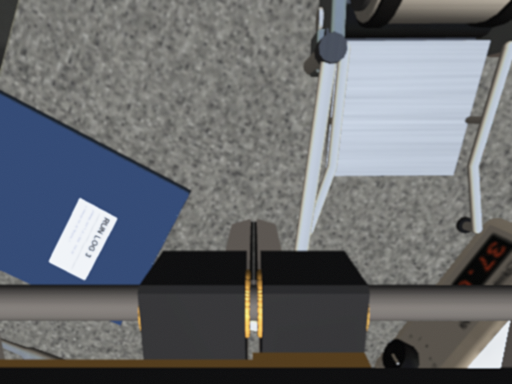

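View pics/sg.png

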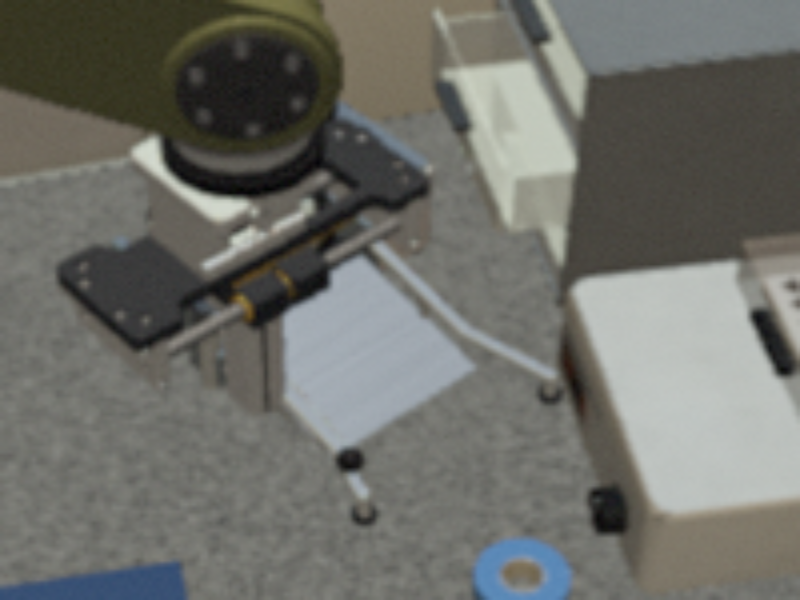

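```bash
python3 - <<'E'
from h import *
c=np.load('wg.npy',allow_pickle=True).item();o=c['o'];rt=rot(o['eef_rot'])
for uv in[(331,47),(321,100),(303,235)]:
    p=ray(c,[uv],.07,o)[0];print(uv,p,(p-o['ee_pos'])@rt)
# plan relative tool path
pv=np.array([.5146,-.2165]);yaw=-.092;tx=np.array([np.cos(yaw),np.sin(yaw)]);ty=np.array([np.sin(yaw),-np.cos(yaw)])
prev=np.array([.457,-.317])
r=.10
for d in [-101.5,-90,-78,-66,-54,-42,-30,-18,-5]:
    f=np.radians(d);u=np.array([np.cos(f),np.sin(f)]);n=np.array([np.sin(f),-np.cos(f)])
    h=.0125*abs(n@tx)+.008*abs(n@ty)
    p=pv+r*u+n*(h+.005);dl=p-prev;print(d,p.round(4),'tool dx,dy mm',(dl@tx*1000).round(1),(dl@ty*1000).round(1));prev=p
E
```

```text
(331, 47) [ 0.51487844 -0.21542636  0.07      ] [ 0.04790917 -0.10924869  0.13720548]
(321, 100) [ 0.50712823 -0.24676343  0.07      ] [ 0.04315181 -0.0773202   0.13733539]
(303, 235) [ 0.48994488 -0.33836737  0.07      ] [0.03469268 0.01549596 0.13772893]
-101.5 [ 0.4767 -0.3108] tool dx,dy mm 19.1 -7.9
-90 [ 0.4964 -0.3165] tool dx,dy mm 20.1 3.8
-78 [ 0.5165 -0.3183] tool dx,dy mm 20.2 -0.0
-66 [ 0.5372 -0.3159] tool dx,dy mm 20.4 -4.3
-54 [ 0.5575 -0.309 ] tool dx,dy mm 19.6 -8.8
-42 [ 0.5763 -0.2974] tool dx,dy mm 17.7 -13.2
-30 [ 0.5925 -0.2817] tool dx,dy mm 14.7 -17.2
-18 [ 0.6049 -0.2622] tool dx,dy mm 10.6 -20.5
-5 [ 0.6131 -0.2382] tool dx,dy mm 5.9 -24.6
```

Emit:
{"name": "move_arm", "arguments": {
  "rows": "0 0 20 0 0 0;0 0 20 0 0 0;0 0 12 0 0 0;0 0 0 0 0 0"
}}

```text
time_s: 14.68
ee_pos: [0.4611, -0.3189, 0.1543]
eef_rot: [3.136, -0.005, -0.091]
force: [-1.0, 0.3, 0.1]
grip_width: 0.0004
```

Emit:
{"name": "move_arm", "arguments": {
  "rows": "8 0 0 0 0 0;8 0 0 0 0 0;7 0 0 0 0 0;6 0 0 0 0 0;6 0 0 0 0 0;7 0 0 0 0 0;7 0 0 0 0 0;7 0 0 0 0 0;7 -1.5 0 0 0 0;7 -1.5 0 0 0 0;6 -1.5 0 0 0 0;7 -3 0 0 0 0;6 -3 0 0 0 0;6 -3 0 0 0 0"
}}

```text
time_s: 16.42
ee_pos: [0.5645, -0.314, 0.1567]
eef_rot: [3.135, -0.007, -0.091]
force: [0.1, -0.5, 0.8]
grip_width: 0.0007
```

```bash
python3 - <<'E'
from h import *
o=sensors.get_obs();print(o['time_s'],o['ee_pos'],o['eef_rot'],o['force'])
c=camera('wrist');cv2.imwrite('pics/wh.png',c['color'])
c=camera('scene');cv2.imwrite('pics/sh.png',cv2.resize(c['color'][100:260,180:380],None,fx=4,fy=3.75))
E
```

```text
16.425 [ 0.56448161 -0.31403727  0.15671245] [ 3.1349502  -0.00702015 -0.09100187] [ 0.12115871 -0.45987952  0.75793862]
```

View pics/wh.png

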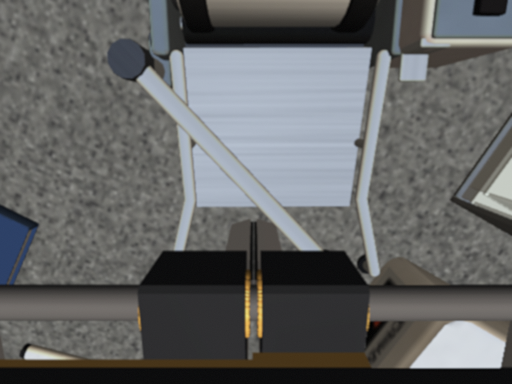

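View pics/sh.png

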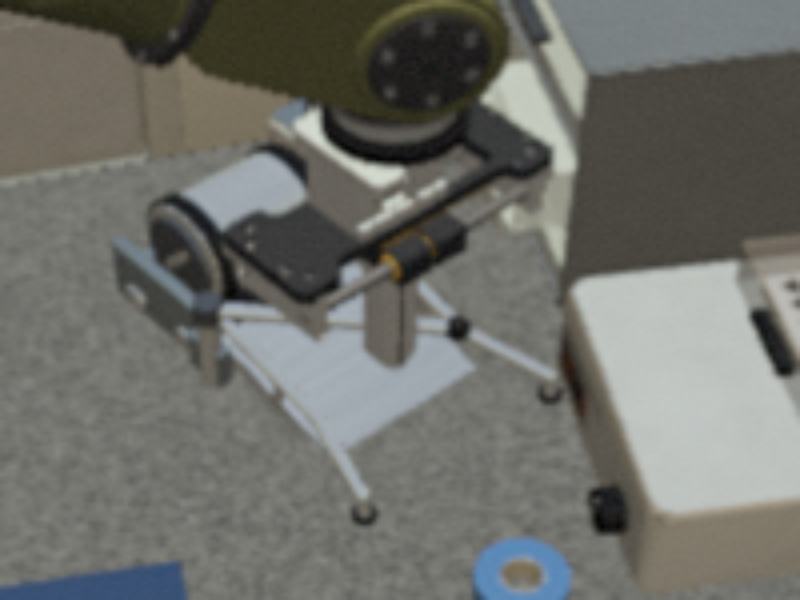

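Emit:
{"name": "move_arm", "arguments": {
  "rows": "3.5 -6 2 0 0 0;3.5 -6 1 0 0 0;3.5 -6 0.5 0 0 0;5 -6 0.5 0 0 0;5 -6 0.5 0 0 0;5 -6 0.5 0 0 0;3.5 -7 0.5 0 0 0;3.5 -7 0.5 0 0 0;3.5 -7 0.5 0 0 0;2 -6 0 0 0 0;2 -5 0 0 0 0"
}}

```text
time_s: 17.9
ee_pos: [0.6136, -0.2453, 0.1495]
eef_rot: [3.135, -0.007, -0.091]
force: [-0.1, -0.8, -0.1]
grip_width: 0.0001
```

```bash
python3 - <<'E'
from h import *
o=sensors.get_obs();print(o['time_s'],o['ee_pos'],o['eef_rot'],o['force'])
c=camera('wrist');cv2.imwrite('pics/wi.png',c['color'])
E
```

```text
17.9 [ 0.61364858 -0.24532934  0.14951788] [ 3.13484044 -0.00713523 -0.09069358] [-0.14925361 -0.83491152 -0.08257815]
```

View pics/wi.png

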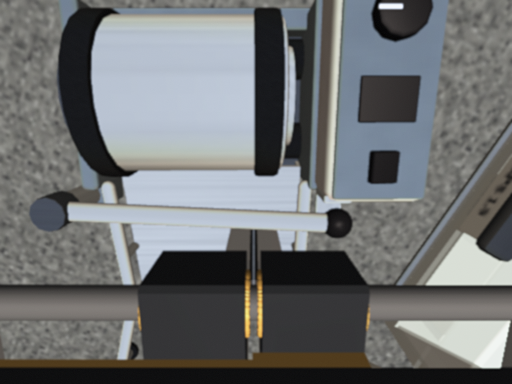

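Emit:
{"name": "move_arm", "arguments": {
  "rows": "0 -2.5 0 0 0 0;0 -2.5 0 0 0 0;0 -2 0 0 0 0;0 -1.5 0 0 0 0;0 -1 0 0 0 0"
}}

```text
time_s: 18.58
ee_pos: [0.6143, -0.2389, 0.1497]
eef_rot: [3.128, -0.01, -0.092]
force: [1.7, -5.4, -1.3]
grip_width: 0.0005
```

Emit:
{"name": "move_arm", "arguments": {
  "rows": "0 -1.5 0 0 0 0;0 -1.5 0 0 0 0;0 0 0 0 0 0"
}}

```text
time_s: 18.95
ee_pos: [0.6141, -0.2389, 0.1497]
eef_rot: [3.124, -0.011, -0.094]
force: [0.1, 0.3, 0.1]
grip_width: 0.0002
```

Emit:
{"name": "move_arm", "arguments": {
  "rows": "0 5 0 0 0 0;0 12 0 0 0 0;0 15 0 0 0 0;0 15 -20 0 0 0;0 0 -40 0 0 0;0 0 -40 0 0 0;0 0 0 0 0 0;0 0 0 0 0 0"
}}

```text
time_s: 19.95
ee_pos: [0.6069, -0.2909, 0.252]
eef_rot: [3.125, -0.009, -0.097]
force: [-0.6, 0.7, -1.1]
grip_width: 0.0004
```

```bash
python3 - <<'E'
from h import *
from scipy.optimize import least_squares
o=sensors.get_obs();print(o['time_s'],o['ee_pos'],o['eef_rot'],o['force'])
c=camera('wrist');cv2.imwrite('pics/wj.png',c['color']);c['o']=o;np.save('wj.npy',c,allow_pickle=True)
c2=camera('scene');cv2.imwrite('pics/sj.png',c2['color'])
W=world(c,o);X,Y,Z=W[...,0],W[...,1],W[...,2]
m=(X>.57)&(X<.61)&(Y>-.21)&(Y<-.12)&(Z>.07)&(Z<.11);sh=W[m]
f=lambda p: np.hypot((sh[:,1]-p[0]-p[1]*(sh[:,0]-.59))*np.cos(np.arctan(p[1])),sh[:,2]-p[2])-.037
q=least_squares(f,[-.167,-.087,.06],loss='soft_l1',f_scale=.001);print('jar',len(sh),q.x)
m=(X>.53)&(X<.64)&(Y>-.27)&(Y<-.21)&(Z>.06)&(Z<.085);P=W[m]
b=cv2.fitLine(P[:,:2].astype(np.float32),cv2.DIST_HUBER,0,.001,.001).ravel();print('gate',len(P),b,b[1]/b[0])
E
```

```text
19.95 [ 0.60690905 -0.29087671  0.25198408] [ 3.12525116 -0.00885777 -0.09699148] [-0.56095247  0.74829061 -1.10754853]
jar 5124 [-0.16706016 -0.08796824  0.05924774]
gate 1874 [ 0.99602276 -0.08909902  0.5850678  -0.22285819] -0.0894548
```

View pics/wj.png

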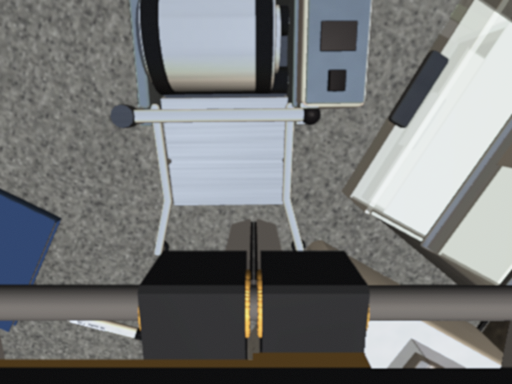

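View pics/sj.png

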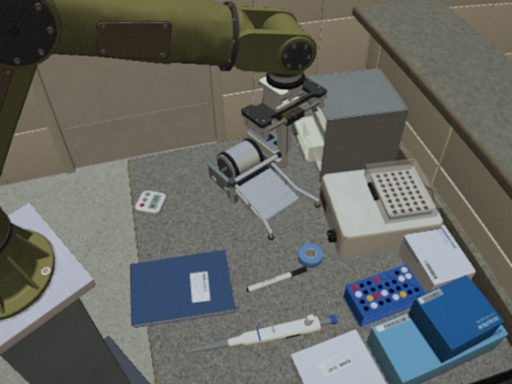

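```bash
python3 - <<'E'
from h import *
c=np.load('wj.npy',allow_pickle=True).item();o=c['o'];W=world(c,o)
ey=np.array([-.9961,.0883]);ex=np.array([.0883,.9961])
nip=np.array([.593,-.1675])
L=(W[...,:2]-nip)@ey;M=(W[...,:2]-nip)@ex;Z=W[...,2];br=c['color'].mean(2)
m=(abs(M)<.02)&(Z>.0975)&(Z<.105)&(abs(L)<.06);print('tyre top lat',np.percentile(L[m],[1,99]),m.sum())
h=np.histogram(L[m],np.arange(-.056,.058,.004));print(h[0])
m=(Z>.076)&(Z<.086)&(L<-.05)&(L>-.13)&(abs(M)<.05);print('housing lat',np.percentile(L[m],[1,99]))
m=(Z>.046)&(Z<.056)&(L>.045)&(L<.09)&(abs(M)<.05);print('plate lat',m.sum(),np.percentile(L[m],[1,50,99]))
for uv in[(143,50),(158,50),(257,50),(278,50)]:
    p=ray(c,[uv],.098,o)[0];print(uv,((p[:2]-nip)@ey).round(4))
p=ray(c,[(124,117)],.075,o)[0];print('pivot lat',(p[:2]-nip)@ey,(p[:2]-nip)@ex)
E
```

```text
tyre top lat [-0.03940136  0.04752024] 1305
[  0   0   0   0 206 229 204   2   5   3   5   1   0   2   6   1   2   4
   3   6   1   2   5 189 229 200   0   0]
housing lat [-0.10976011 -0.06302559]
plate lat 880 [0.0579092  0.06590425 0.07002883]
(143, 50) 0.0475
(158, 50) 0.0375
(257, 50) -0.0288
(278, 50) -0.0429
pivot lat 0.07341966642126371 -0.05681796323285988
```

```bash
python3 -c "
from h import *
print(ctrl.hand_in())"
```

```text
the job is handed in; nothing more can be done
None
```

The jar is seated in the nip and the keeper gate is shut behind it. I handed the job in shortly after 20 s on the robot's clock; the hand-in reports no verdict.

I pushed the jar up the ramp at about 25 mm/s with two slightly parted fingertips on the bare shell. It went over the front roller and dropped in by itself. I then swept the gate round with the closed fingertips until it met its end stop, and backed the arm away clear of everything.

Last checks from the wrist camera:

| Check | Measured | Limit or expected |
|---|---|---|
| Jar centre height | 59 mm | 60 mm |
| Jar position along the ramp direction | less than 1 mm from where it dropped in; about 2 mm from the nip as first measured | 12 mm |
| Jar sideways along the rollers | about 4 mm toward the near bearing plate | 12 mm |
| Jar axis against the mill | about 0.001 rad | 0.08 rad |
| Gate angle from shut | about 0.002 rad | 0.08 rad |

- **Nip position:** My first camera fix of the nip was about 2.5 mm short of where the jar actually came to rest. I corrected it to the seated jar before planning the gate sweep.
- **Jar on the ramp:** It sat about 0.025 rad off square to the ramp during the climb and straightened when it dropped in.
- **Other objects:** The timer, marker and tape roll look unmoved in the last scene picture, though I did not measure them again.

No check failed.

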